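Stack the paint cakes on their plate and slide them under the dust hood

TASK

The black paint cake lies off-centre on the white plate of the keeper's tray: slide it to the middle of the plate without lifting it. Then set the blue cake on it and after that the yellow cake on the blue one, each laid down gently (not dropped) so that all three make a straight stack centred on the plate. Finally push the tray by its blue tab fully home under the clear hood, with the stack still centred, and leave the red cake and the green jar where they are.

Things in the scene. Friction and masses are not known exactly. Their poses are not given: they have to be found in the camera images.
- keeper: fixed paint-cake keeper: wooden base 130 (x) by 360 (y) by 8 mm high with low aluminium side rails (to 18 mm high), and over its +y end a clear-roofed hood on four posts. Origin at the centre of the base's underside, z up. The hood spans x -73..73, y 45..176 mm, roof underside 106 mm and top 116 mm above the table; it is open towards -y and at its sides.
- tray (a joint): the grey tray sliding along the keeper's +y axis: 0 = pulled out (as at the start), 0.150 m = fully home under the hood; stiff friction of about 2 N, stays where left
- plate_center (a point): centre of the top face of the white round plate fixed on the tray (116 mm across, flat, no rim, top face 22 mm above the table); moves with the tray; axes as the keeper's. With the tray out it lies 90 mm before the hood's opening and 122 mm from the outer face of the push tab.
- push_tab (a point): centre of the outer (-y) face of the upright blue push tab on the tray's -y end: 80 mm wide (x), 6 mm thick (y), 46 mm high, from 14 to 60 mm above the table, this point 37 mm above it; axes as the keeper's; push it towards the keeper's +y
- black_cake: flat round black paint cake (hard puck), 60 mm across, 18 mm thick, 80 g, loose; origin at the centre of its underside, z up. Starts flat on the plate, off-centre towards the keeper's -x.
- blue_cake: flat round blue paint cake (hard puck), 60 mm across, 18 mm thick, 80 g, loose; origin at the centre of its underside, z up. Starts flat on the table.
- yellow_cake: flat round yellow paint cake (hard puck), 60 mm across, 18 mm thick, 80 g, loose; origin at the centre of its underside, z up. Starts flat on the table.
- red_cake: flat round red paint cake (hard puck), 60 mm across, 18 mm thick, 80 g, loose; origin at the centre of its underside, z up. A spare lying on the table; not to be moved.
- green_jar: closed green paint jar, 64 mm across, 75 mm high, loose; origin at the centre of its underside; not to be moved
Not all that is in view belongs to the job. There is more than one size of the yellow_cake; the one meant has the size given above.

How it is judged:
On the way, in this order (a step that is already met when the one before it is completed fails the run):
1. the black cake lies within 7 mm of the middle of the plate (horizontal distance between black_cake and plate_center below 0.007 m and z of black_cake in the frame of plate_center between -0.004 and 0.004 m and angle between black_cake's own z axis and vertical below 0.1 rad), for 0.2 s.
2. the blue cake lies flat and released on the black one, within 9 mm of the plate's centre, the black one still within 7 mm (all of step 1 and horizontal distance between blue_cake and plate_center below 0.009 m and z of blue_cake in the frame of plate_center between 0.014 and 0.022 m and angle between blue_cake's own z axis and vertical below 0.1 rad and contact force between the fingers and blue_cake below 0.1 N), for 0.2 s.
3. the yellow cake lies flat and released on the blue one, within 9 mm of the plate's centre, the others still centred (all of step 1 and horizontal distance between each of blue_cake, yellow_cake and plate_center below 0.009 m and z of blue_cake in the frame of plate_center between 0.014 and 0.022 m and angle between each of blue_cake, yellow_cake's own z axis and vertical below 0.1 rad and z of yellow_cake in the frame of plate_center between 0.032 and 0.04 m and contact force between the fingers and yellow_cake below 0.1 N), for 0.2 s.
At the end, for the whole second after the job is handed in: the tray is within 6 mm of fully home and carries, at rest, the black cake on the plate (within 7 mm of its centre), the blue cake on the black and the yellow cake on the blue (each within 9 mm of the plate's centre), all flat (all of step 1 and horizontal distance between each of blue_cake, yellow_cake and plate_center below 0.009 m and z of blue_cake in the frame of plate_center between 0.014 and 0.022 m and angle between each of blue_cake, yellow_cake's own z axis and vertical below 0.1 rad and z of yellow_cake in the frame of plate_center between 0.032 and 0.04 m and value of joint tray above 0.144 m and linear speed of each of black_cake, blue_cake, yellow_cake below 0.02 m/s); the robot touches nothing.
It fails at once if the black cake is lifted more than 6 mm off the plate (z of black_cake in the frame of plate_center above 0.006 m).
It fails at once if a cake is dropped or flung (moves faster than 0.5 m/s out of the fingers) ((linear speed of black_cake above 0.5 m/s and contact force between the fingers and black_cake below 0.1 N) or (linear speed of blue_cake above 0.5 m/s and contact force between the fingers and blue_cake below 0.1 N) or (linear speed of yellow_cake above 0.5 m/s and contact force between the fingers and yellow_cake below 0.1 N)).
It fails at once if the red cake or the green jar is moved more than 25 mm (distance of any of red_cake, green_jar from where it was at the start of the episode above 0.025 m).
It also fails if it takes over 70 s, if anything falls off the work surface, if the arm or the gripper's body presses on something with over 40 N, if the wrist force passes 120 N, or if a joint passes its speed limit or range.

ROBOT

A 7-joint arm with a two-finger parallel gripper is mounted at the origin on the work surface. World frame = base frame: x ahead of the robot, y to its left, z up, the work surface at z = 0. Lengths are in m, angles in rad, forces in N, time in s.
With the tool pointing down it reaches from about 0.4 to 0.85 m from the base axis. Payload 10.4 kg.
Tool frame: the origin (TCP) lies at the very end of the fingers, on their centre line; the grasp point (between the pads) lies robot.grip_depth behind it (robot.grip_depth is the distance from the TCP to the grasp point, in m); z points along the fingers, y is the direction in which the jaws open and shut (so a half turn about z gives the same grasp; the last joint's range is limited). The gripper opens to 87 mm and grips with 3 to 60 N. Pads are 19 mm wide; open, the fingers measure 117 mm over their backs; the gripper's body (75 mm by 190 mm) begins 51 mm behind the grasp point.
Start: joints at [1.193, 0.332, -0.065, 1.46, 0.022, 1.35, -0.088], TCP at [0.217, -0.586, 0.223] pointing down, gripper open.
Joint ranges: [-2.6, 2.6], [-0.5, 2.12], [-1.47, 1.34], [0.16, 2.42], [-1.27, 4.41], [0.06, 2.06], [-2.6, 2.6]. Speed limits (rad/s): [2.22, 2.22, 2.79, 2.79, 3.14, 3.14, 3.14].

INTERFACE

Orientations are given as a unit quaternion [x, y, z, w].
In Python, from bench import robot gives the robot as it stands.
- The arm moves only by the tool carry_out, never from a script. Its argument "increments" is one flat list of numbers, 7 for each row, row after row: the turn, a rotation vector about the tool's x, y, z in degrees, then the shift along the tool's x, y, z in cm, then the closure, from 0 (fully open) to 1 (shut). A call has 1 to 5 rows; each row shifts and turns the commanded pose from where the row before left it, along the tool's axes as they then stand; what a row does not reach is not made up. A row lasts 1/10 s, in which the tool goes at most 50 mm and 8.59 degrees, less where a joint would pass 70% of its speed; a pose out of reach is approached as far as the arm can. A call with a gripper value outside its range is refused whole. The fingers move at their own pace and stop on an object; the grip force is fixed at half the most. Time passes only in rows, so rows that do not move let the fingers close. It gives the time, the measured TCP pose, the force and the opening at its end, in the units of the state.
- robot.sense(): the state, without advancing time (a new reading comes with each control period).
- robot.read_camera(name): name is "side" or "top"; returns the picture (420x560x3 uint8, red, green, blue); there is no depth.
- robot.camera_info(name): a dict with "camera_matrix" (3x3 intrinsics, pixels), "eye" and "orientation" of the camera in the world. Camera axes: x right, y up, looking along -z (the intrinsics and any distortion apply to the point x, -y, -z); pixel columns grow to the right and rows downward; lengths in m; the calibration is good to about 2 mm. A picture is of the moment at which its call begins. camera_info takes no time and is no camera call.
- robot.job_done(): hands the job in, once; it reports no verdict.
The state is a dict: "time_s": time; "joint_pos": joint angles; "qvel": joint speeds; "joint_torque": joint torques, N m; "eef_pos": TCP position; "tool_rot": TCP orientation; "force": force on the tool from outside, world axes, zero at the start; "torque": the same for the moment, N m; "gripper_width": finger opening in m.
Only numpy, scipy, OpenCV 4.12 (cv2) and the standard library are available. Lean on these libraries where they do the work, as an engineer would, in place of code of your own. Each camera call takes 0.05 s, during which the arm holds its last target. There are 200 camera calls.

## Working session

There is one attempt and no reset: what is moved stays moved. The work goes in short steps, Python scripts to look and compute and a tool call to move; the robot and the scene stay as the last step left them, time stands still between calls to the robot, and variables do not carry over. Pictures are saved under pics/ and viewed, about 8 in all and at most 12, crops included, and the job is handed in when it is done.

Besides the shell and the picture viewer there is one more tool, called after "Emit:" by a JSON object that holds its "method" and its "body". carry_out: Moves the arm, as the interface text tells. Its arguments: {"type":"object","properties":{"increments":{"type":"array","items":{"type":"number"}}},"required":["increments"]}

```bash
mkdir -p pics; ls; cat > h.py <<'E'
import numpy as np, cv2
from scipy.spatial.transform import Rotation as R
from bench import robot
def shot(n,f):
    im=robot.read_camera(n); cv2.imwrite(f'pics/{f}.png',im[:,:,::-1]); return im
def ray(n,uv):
    c=robot.camera_info(n); K=np.array(c['camera_matrix']); d=np.array(c.get('distortion',[0]*5),float)
    p=cv2.undistortPoints(np.array([[uv]],float),K,d)[0,0]
    return np.array(c['eye']),R.from_quat(c['orientation']).as_matrix()@np.array([p[0],-p[1],-1]) if len(np.array(c['orientation']).ravel())==4 else np.array(c['orientation'])@np.array([p[0],-p[1],-1])
def onplane(n,uv,z):
    e,d=ray(n,uv); return e+d*(z-e[2])/d[2]
E
python3 - <<'E'
from h import *
a=shot('top','t0');b=shot('side','s0')
cv2.imwrite('pics/both.png',cv2.resize(np.vstack([a,b])[:,:,::-1],None,fx=.7,fy=.7)) 
for n in('top','side'):print(robot.camera_info(n))
print(robot.sense(),robot.grip_depth)
E
```

```text
pics
{'camera_matrix': array([[488.08644021,   0.        , 274.58595242],
       [  0.        , 488.08644021, 206.83996115],
       [  0.        ,   0.        ,   1.        ]]), 'eye': array([ 0.36842912, -0.12457977,  1.30905032]), 'orientation': array([-0.06089169,  0.04849645,  0.70934807, -0.70054666])}
{'camera_matrix': array([[474.92819167,   0.        , 282.49281126],
       [  0.        , 474.92819167, 214.52381867],
       [  0.        ,   0.        ,   1.        ]]), 'eye': array([ 0.28122648, -0.97445568,  0.95439951]), 'orientation': array([ 0.3760406 , -0.05302678, -0.13833588,  0.9146829 ])}
{'time_s': 0.1, 'joint_pos': array([ 1.19338227,  0.33285204, -0.06472255,  1.4608557 ,  0.0215919 ,
        1.34988357, -0.08850432]), 'qvel': array([ 0.0013951 , -0.00184305,  0.00083904, -0.00322674, -0.0003146 ,
       -0.00014632, -0.00097825]), 'joint_torque': array([ 1.20652094e-03, -6.24546719e+01,  2.44741864e-02, -3.90718997e+01,
       -6.14546891e-02,  3.65855440e-02,  1.11008028e-04]), 'eef_pos': array([ 0.21702811, -0.58574284,  0.22180724]), 'tool_rot': array([ 9.84301359e-01,  1.76494786e-01, -1.35641333e-04, -6.37498650e-04]), 'force': array([-0.69407712, -0.5811585 ,  0.77596261]), 'torque': array([-0.02734347,  0.01085233, -0.03166828]), 'gripper_width': 0.08690434970849195} 0.0187
```

View pics/t0.png

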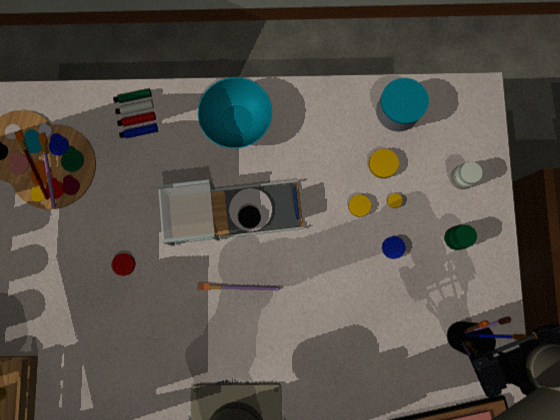

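View pics/s0.png

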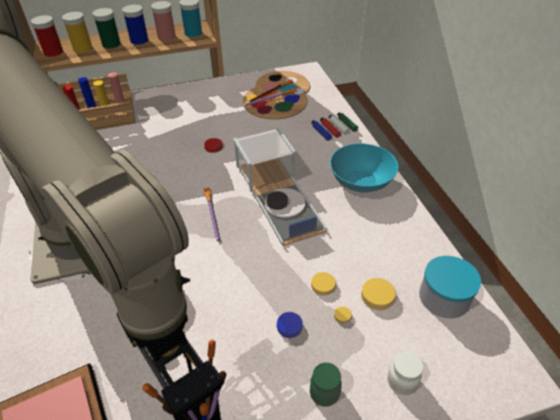

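The top view shows the keeper near (230,210) with the hood to the left and the blue tab at (300,203). The black cake is at (249,216), blue at (393,247) and red at (123,264). There are three yellow discs, at (384,163), (359,205) and (395,200), and the jar is at (460,237). Next I measure them.

```bash
cat >> h.py <<'E'
def blobs(im,lo,hi,n,z,roi=None,amin=60):
    hsv=cv2.cvtColor(im,cv2.COLOR_RGB2HSV); m=cv2.inRange(hsv,np.array(lo),np.array(hi))
    if roi: k=np.zeros_like(m); x0,y0,x1,y1=roi; k[y0:y1,x0:x1]=1; m=m*k
    out=[]
    for c in cv2.findContours(m,cv2.RETR_EXTERNAL,cv2.CHAIN_APPROX_NONE)[0]:
        if cv2.contourArea(c)<amin or len(c)<5: continue
        P=np.array([onplane(n,p[0],z)[:2] for p in c],np.float32)
        (x,y),(a,b),t=cv2.fitEllipse(P); out.append((np.round([x,y,a,b],4),c.reshape(-1,2).mean(0).round(1),P))
    return out
E
python3 - <<'E'
from h import *
t=cv2.imread('pics/t0.png')[:,:,::-1].copy();s=cv2.imread('pics/s0.png')[:,:,::-1].copy()
def show(l,b): 
    for q in b: print(l,q[0],q[1])
for n,im in(('top',t),('side',s)):
    show(n+' yel',blobs(im,(18,120,90),(32,255,255),n,.018))
    show(n+' blue',blobs(im,(110,120,50),(130,255,255),n,.018))
    show(n+' red',blobs(im,(0,170,60),(6,255,255),n,.018))
    show(n+' green',blobs(im,(60,100,20),(85,255,120),n,.075))
show('black',blobs(t,(0,0,0),(180,255,45),'top',.040,(225,185,275,235)))
show('black',blobs(s,(0,0,0),(180,255,45),'side',.040,(255,185,310,220)))
show('plate',blobs(t,(0,0,140),(180,60,255),'top',.022,(222,180,280,240)))
c=t[170:255,150:320,::-1]; d=s[120:250,220:350,::-1]
c=cv2.resize(c,None,fx=4.6,fy=4.6,interpolation=cv2.INTER_CUBIC)
cv2.imwrite('pics/ct.png',c)
hsv=cv2.cvtColor(t,cv2.COLOR_RGB2HSV)
for p in[(300,195),(300,203),(298,205),(270,205),(235,205),(262,205),(249,216),(218,210),(302,190),(250,183),(250,237)]: print(p,hsv[p[1],p[0]])
E
```

```text
top yel [ 0.5717 -0.3292  0.058   0.0604] [359.3 205.2]
top yel [ 0.5838 -0.4232  0.0371  0.0404] [394.5 200.2]
top yel [0.6143 0.5427 0.0332 0.045 ] [ 36.6 193.9]
top yel [ 0.6867 -0.3983  0.0775  0.0835] [383.4 162.9]
top blue [ 0.2293 -0.6593  0.0066  0.1045] [495.  335.9]
top blue [ 0.459  -0.4144  0.0557  0.0598] [393.4 247. ]
top blue [0.7536 0.4924 0.0497 0.061 ] [ 57.8 144. ]
top blue [0.7885 0.265  0.0206 0.1134] [139.6 130.7]
top red [0.4231 0.3017 0.0541 0.0555] [122.3 264. ]
top red [0.6312 0.4876 0.0234 0.0616] [ 56.5 187.5]
top red [0.8226 0.2737 0.0175 0.1074] [137.3 118.7]
top green [ 0.4786 -0.5708  0.057   0.0806] [460.3 236.8]
top green [0.6946 0.4258 0.0545 0.062 ] [ 71.8 159.4]
top green [0.8678 0.269  0.021  0.1084] [133.1  95.6]
side yel [ 0.5828 -0.437   0.0356  0.0399] [342.4 314.3]
side yel [ 0.6856 -0.4071  0.0759  0.0869] [377.9 293.3]
side yel [ 0.571  -0.3408  0.0547  0.0639] [323.  283.1]
side yel [0.0836 0.7367 0.0387 0.2248] [100.8  93. ]
side yel [1.0000e-03 1.2376e+00 6.8100e-02 3.5920e-01] [77.2 37.7]
side blue [ 0.4584 -0.4237  0.0537  0.0571] [28
[... 483 characters left out ...]
 ] [327.3 376.5]
side green [0.6824 0.3451 0.0423 0.0538] [283.3 106.1]
side green [0.1429 1.1164 0.0743 0.3155] [107.7  32.5]
black [ 0.5427 -0.0356  0.058   0.0589] [248.9 216.1]
black [0.5634 0.0008 0.0484 0.115 ] [230.3 207.7]
black [ 0.5654 -0.0551  0.0907  0.1098] [267.9 203.3]
black [ 0.5415 -0.05    0.0516  0.0603] [276.8 200.2]
plate [ 0.4919 -0.0848  0.0162  0.0653] [268.2 235.8]
plate [ 0.5787 -0.0797  0.0198  0.0635] [266.4 204.1]
(300, 195) [13 39 91]
(300, 203) [16 81 72]
(298, 205) [ 16 152  77]
(270, 205) [ 16  27 142]
(235, 205) [ 7 25 91]
(262, 205) [13 20 88]
(249, 216) [50 70 11]
(218, 210) [ 15 156  67]
(302, 190) [14 41 94]
(250, 183) [ 9 34 76]
(250, 237) [ 14  37 118]
```

View pics/ct.png

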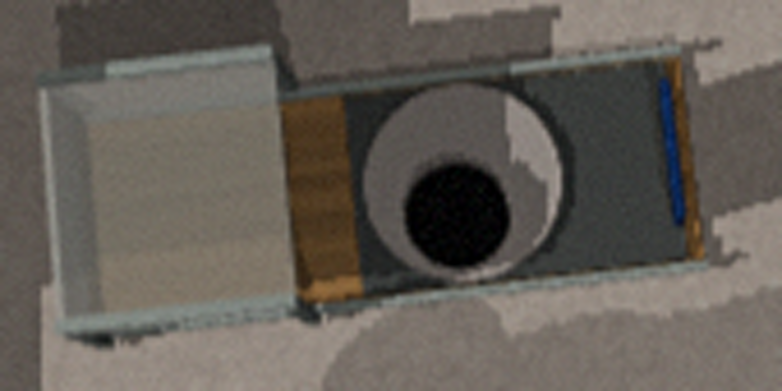

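The crop shows the plate disc centred near (250.6,209.8) in the full image, with the rails and the blue tab tilted about 7° in the image. I'll fit the plate, rails and tab precisely.

```bash
python3 - <<'E'
from h import *
t=cv2.imread('pics/t0.png')[:,:,::-1].copy()
def cp(x,y): return (150+(x+.5)/4.6-.5,170+(y+.5)/4.6-.5)
g=cv2.GaussianBlur(t,(3,3),0).astype(float).mean(2)
# plate rim: radial steepest edge around the guess
P=[];c0=np.array([250.6,209.8])
for a in np.radians(np.arange(0,360,6)):
    r=np.arange(17,27,.25); pts=c0+np.c_[np.cos(a)*r,np.sin(a)*r]
    v=cv2.remap(g.astype(np.float32),pts[:,0].astype(np.float32)[None],pts[:,1].astype(np.float32)[None],1)[0]
    d=np.diff(v); i=d[6:].argmin()+6
    if d[i]<-1.5: P.append(onplane('top',pts[i]+0.125*np.array([np.cos(a),np.sin(a)]),.022)[:2])
P=np.array(P)
from scipy.optimize import least_squares
f=least_squares(lambda q:np.hypot(*(P-q[:2]).T)-q[2],[.55,-.03,.058],loss='soft_l1',f_scale=.001); print('plate',f.x,len(P),np.abs(f.fun).mean())
def yaw(a,b,z):
    A=onplane('top',cp(*a),z);B=onplane('top',cp(*b),z);d=A-B;return np.degrees(np.arctan2(d[1],d[0])),A[:2],B[:2],np.hypot(*d[:2])
print('rail1',yaw((283,97),(680,48),.018));print('rail2',yaw((310,318),(704,264),.018))
print('tab',yaw((663,78),(683,225),.060)); print('hood front',yaw((271,48),(298,298),.116)); print('hood back',yaw((41,85),(64,325),.116))
for z in(.018,):print('base end',yaw((682,48),(708,262),z))
b=blobs(t,(100,80,25),(130,255,255),'top',.06,(285,180,310,225),5)
for q in b:print(q[0],q[1],cv2.minAreaRect(q[2]))
E
```

```text
plate [ 0.56394528 -0.03781098  0.05735914] 60 0.0006488248870130209
rail1 (np.float64(96.32513651715331), array([0.61659548, 0.06773297]), array([ 0.64244448, -0.16546628]), np.float64(0.23462749156462956))
rail2 (np.float64(97.09324900795049), array([0.48650424, 0.05092909]), array([ 0.51486627, -0.17699389]), np.float64(0.22968083828612243))
tab (np.float64(6.625634624412034), array([ 0.6163312 , -0.15419837]), array([ 0.53223745, -0.16396648]), np.float64(0.08465917515603837))
hood front (np.float64(6.601069434100627), array([0.62497434, 0.05992363]), array([0.48833355, 0.04411116]), np.float64(0.13755268101245638))
hood back (np.float64(6.847931319067954), array([0.60631558, 0.18506949]), array([0.47546755, 0.16935577]), np.float64(0.1317881908818459))
base end (np.float64(5.730583925588131), array([ 0.64242692, -0.16663849]), array([ 0.51599777, -0.17932596]), np.float64(0.1270641630913193))
[ 0.5737 -0.1579  0.0066  0.0986] [295.4 202.5] ((0.5745353698730469, -0.15783262252807617), (0.08206118643283844, 0.0070929741486907005), 5.994347095489502)
```

Emit:
{"method": "carry_out", "body": {"increments": [0,0,-7.64,0,0,-1,0,0,0,-7.64,0,0,-1,0,0,0,-7.64,0,0,-1,0,0,0,-7.64,0,0,-1,0,0,0,-7.64,0,0,-1,0]}}

```text
time_s: 0.6
eef_pos: [0.2171, -0.5859, 0.2725]
tool_rot: [0.871, 0.491, 0.0, -0.0]
force: [-0.3, -1.1, 0.1]
gripper_width: 0.087
```

Emit:
{"method": "carry_out", "body": {"increments": [0,0,-7.64,0,0,-1,0,0,0,-7.64,0,0,-1,0,0,0,-7.64,0,0,-1,0,0,0,-7.64,0,0,-1,0,0,0,-7.64,0,0,-1,0]}}

```text
time_s: 1.1
eef_pos: [0.217, -0.5859, 0.3225]
tool_rot: [0.662, 0.749, 0.0, -0.0]
force: [0.3, -0.2, -0.2]
gripper_width: 0.0871
```

Emit:
{"method": "carry_out", "body": {"increments": [0,0,0,3.4,2.6,0,0,0,0,0,3.4,2.6,0,0,0,0,0,3.4,2.6,0,0,0,0,0,3.4,2.6,0,0,0,0,0,3.4,2.6,0,0]}}

```text
time_s: 1.6
eef_pos: [0.3268, -0.4003, 0.3223]
tool_rot: [0.664, 0.747, -0.0, -0.0]
force: [1.0, -1.7, 0.5]
gripper_width: 0.0871
```

Emit:
{"method": "carry_out", "body": {"increments": [0,0,0,3.4,2.6,0,0,0,0,0,3.4,2.6,0,0,0,0,0,3.4,2.6,0,0,0,0,0,3.4,2.6,0,0,0,0,0,3.4,2.6,0,0]}}

```text
time_s: 2.1
eef_pos: [0.4359, -0.2163, 0.3224]
tool_rot: [0.664, 0.747, -0.0, -0.0]
force: [1.2, -0.5, -0.7]
gripper_width: 0.0871
```

Emit:
{"method": "carry_out", "body": {"increments": [0,0,0,3.4,2.6,0,0,0,0,0,3.4,2.6,0,0,0,0,0,3.4,2.6,0,0,0,0,0,3.4,2.6,0,0,0,0,0,0,0,0,0]}}

```text
time_s: 2.6
eef_pos: [0.5243, -0.0643, 0.3223]
tool_rot: [0.661, 0.75, 0.001, -0.001]
force: [0.1, 1.3, 0.7]
gripper_width: 0.087
```

Emit:
{"method": "carry_out", "body": {"increments": [0,0,0,1.35,1.15,4,0,0,0,0,1.35,1.15,4,0,0,0,0,0,0,4,0,0,0,0,0,0,4,0,0,0,0,0,0,4,0]}}

```text
time_s: 3.1
eef_pos: [0.5421, -0.0414, 0.1208]
tool_rot: [0.664, 0.747, -0.0, -0.0]
force: [0.5, -0.3, 0.5]
gripper_width: 0.087
```

Emit:
{"method": "carry_out", "body": {"increments": [0,0,0,0,0,2,0,0,0,0,0,0,1,0,0,0,0,0,0,0,0,0,0,0,0,0,0,0,0,0,0,0,0,0,0]}}

```text
time_s: 3.6
eef_pos: [0.5435, -0.0413, 0.094]
tool_rot: [0.664, 0.747, 0.001, 0.001]
force: [-0.2, 0.2, -0.6]
gripper_width: 0.0872
```

```bash
python3 - <<'E'
from h import *
b=shot('side','s1'); c=cv2.resize(b[100:260,190:370,::-1],None,fx=3.7,fy=3.7,interpolation=2);cv2.imwrite('pics/s1c.png',c)
E
```

```text
(no output)
```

View pics/s1c.png

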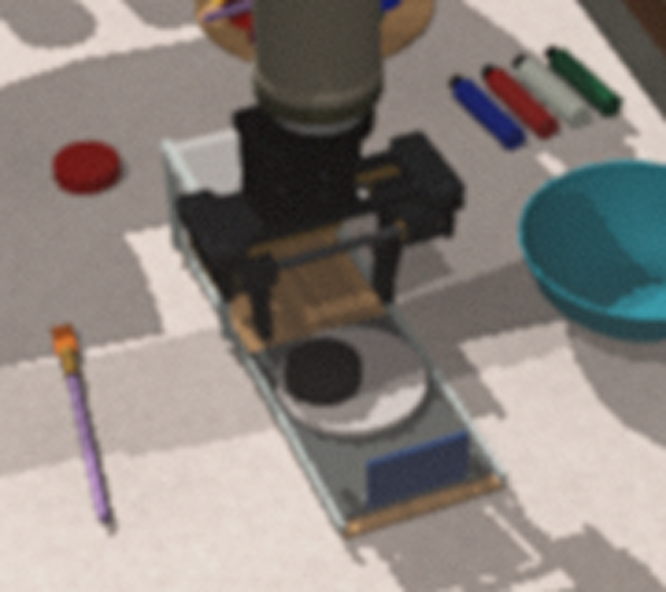

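The crop shows the two fingertips at about (264,340) and (388,300), above and behind the black cake at (322,370). The plate is centred near (352,378).

```bash
python3 - <<'E'
from h import *
q=lambda x,y:(190+(x+.5)/3.7-.5,100+(y+.5)/3.7-.5)
for l,p,z in(('tip',(262,342),.094),('tip',(387,303),.094),('platec',(352,377),.022),('black',(323,369),.040),('tab',(368,462),.06),('tab',(468,432),.06)):print(l,onplane('side',q(*p),z))
print(robot.sense()['eef_pos'])
E
```

```text
tip [ 0.49282102 -0.06211713  0.094     ]
tip [ 0.59205107 -0.04883584  0.094     ]
platec [ 0.56600048 -0.04468372  0.022     ]
black [ 0.54219539 -0.04772941  0.04      ]
tab [ 0.53961225 -0.16809963  0.06      ]
tab [ 0.61643515 -0.16137713  0.06      ]
[ 0.54339642 -0.04129803  0.09386573]
```

Emit:
{"method": "carry_out", "body": {"increments": [0,0,0,0.4,0,2,0,0,0,0,0,0,2,0,0,0,0,0,0,1.5,0,0,0,0,0,0,1.2,0,0,0,0,0,0,0,0]}}

```text
time_s: 4.15
eef_pos: [0.5414, -0.0373, 0.0244]
tool_rot: [0.664, 0.747, -0.001, -0.001]
force: [-0.1, -0.7, -0.4]
gripper_width: 0.0865
```

Emit:
{"method": "carry_out", "body": {"increments": [0,0,0,0,0,0,0.2,0,0,0,0,0,0,0.28,0,0,0,0,0,0,0.28,0,0,0,0,0,0,0.28,0,0,0,0,0,0,0.28]}}

```text
time_s: 4.65
eef_pos: [0.5422, -0.0373, 0.0258]
tool_rot: [0.664, 0.747, 0.0, 0.0]
force: [-0.2, -0.3, 0.7]
gripper_width: 0.0637
```

Emit:
{"method": "carry_out", "body": {"increments": [0,0,0,0,0,0,0.32,0,0,0,0,0,0,0.36,0,0,0,0,0,0,0.4,0,0,0,0,0,0,0.4,0,0,0,0,0,0,0.4]}}

```text
time_s: 5.15
eef_pos: [0.5424, -0.0373, 0.0257]
tool_rot: [0.664, 0.747, 0.0, 0.0]
force: [1.0, 0.1, 2.6]
gripper_width: 0.059
```

Emit:
{"method": "carry_out", "body": {"increments": [0,0,0,-0.08,0.54,0,0.4,0,0,0,-0.08,0.54,0,0.4,0,0,0,-0.08,0.53,0,0.4,0,0,0,-0.08,0.53,0,0.4,0,0,0,0,0,0,0.4]}}

```text
time_s: 5.65
eef_pos: [0.5637, -0.0379, 0.0257]
tool_rot: [0.664, 0.747, -0.0, -0.0]
force: [-1.5, -0.2, 6.5]
gripper_width: 0.0591
```

Emit:
{"method": "carry_out", "body": {"increments": [0,0,0,0,0,0,0.4,0,0,0,0,0,0,0.2,0,0,0,0,0,0,0,0,0,0,0,0,0,0,0,0,0,0,0,0,0]}}

```text
time_s: 6.15
eef_pos: [0.5636, -0.0379, 0.0254]
tool_rot: [0.664, 0.747, -0.0, -0.0]
force: [0.5, 0.5, 0.6]
gripper_width: 0.0825
```

Emit:
{"method": "carry_out", "body": {"increments": [0,0,0,0,0,-1,0,0,0,0,0,0,-3,0,0,0,0,0,0,-4,0,0,0,0,0,0,-4,0,0,0,0,0,0,-4,0]}}

```text
time_s: 6.65
eef_pos: [0.5635, -0.0376, 0.1879]
tool_rot: [0.664, 0.748, 0.0, 0.0]
force: [1.1, 0.1, 1.6]
gripper_width: 0.0873
```

Emit:
{"method": "carry_out", "body": {"increments": [0,0,0,-4,0,0,0,0,0,0,-4,0,0,0,0,0,0,-4,0,0,0,0,0,0,-4,0,0,0,0,0,0,-4,0,0,0]}}

```text
time_s: 7.15
eef_pos: [0.5871, -0.2381, 0.1865]
tool_rot: [0.664, 0.747, 0.0, 0.0]
force: [0.2, 0.4, 0.1]
gripper_width: 0.0871
```

Emit:
{"method": "carry_out", "body": {"increments": [0,0,0,-4,-1,0,0,0,0,0,-4,-1,0,0,0,0,0,-4,-1,0,0,0,0,0,-4,-1,0,0,0,0,0,0,0,0,0]}}

```text
time_s: 7.65
eef_pos: [0.5629, -0.4076, 0.1853]
tool_rot: [0.668, 0.744, -0.002, 0.0]
force: [0.4, -0.5, -0.3]
gripper_width: 0.0874
```

```bash
cat >> h.py <<'E'
from scipy.optimize import least_squares
def rim(im,n,c0,r0,r1,z,sign,rad):
    g=cv2.GaussianBlur(im,(3,3),0).astype(np.float32).mean(2); P=[]
    for a in np.radians(np.arange(0,360,6)):
        u=np.array([np.cos(a),np.sin(a)]); r=np.arange(r0,r1,.25); p=(np.array(c0)+r[:,None]*u).astype(np.float32)
        d=sign*np.diff(cv2.remap(g,p[:,0][None],p[:,1][None],1)[0]); i=d.argmax()
        if d[i]>1: P.append(onplane(n,p[i]+.125*u,z)[:2])
    P=np.array(P); f=least_squares(lambda q:np.hypot(*(P-q[:2]).T)-q[2],[*P.mean(0),rad],loss='soft_l1',f_scale=.001)
    return f.x.round(4),len(P),np.abs(f.fun).mean().round(5)
E
python3 - <<'E'
from h import *
t=shot('top','t2')
b=blobs(t,(0,0,0),(180,255,45),'top',.040,(225,185,275,235))
for q in b:print('black',q[0],q[1])
print('plate',rim(t,'top',(250.6,209.8),18.5,27,.022,-1,.058))
cv2.imwrite('pics/t2c.png',cv2.resize(t[170:255,180:320,::-1],None,fx=5,fy=5,interpolation=2))
print(robot.sense()['eef_pos'])
E
```

```text
black [ 0.5622 -0.0362  0.0572  0.0596] [249.2 208.8]
black [0.5631 0.0037 0.0401 0.1153] [229.8 208.2]
black [ 0.5664 -0.0608  0.0789  0.1051] [268.4 204.5]
plate (array([ 0.5641, -0.0378,  0.0574]), 60, np.float64(0.00062))
[ 0.56443218 -0.40374011  0.18552384]
```

View pics/t2c.png

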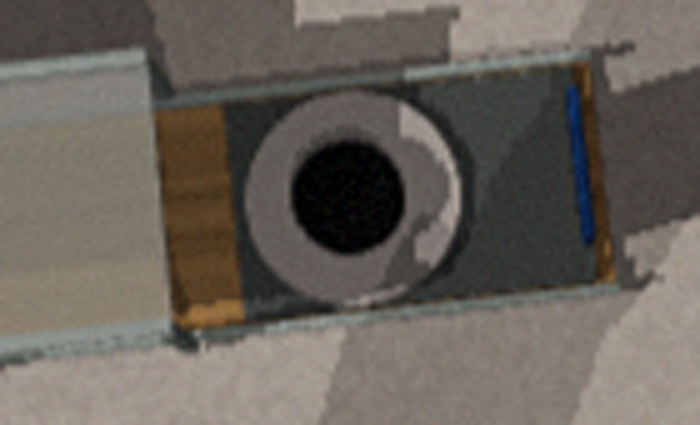

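The crop shows the black cake centred at (348,196) and the plate at (353,197). After parallax the cake is about 2 mm off towards +y, inside the 7 mm limit. Blue cake next.

Emit:
{"method": "carry_out", "body": {"increments": [0,0,0,0,-3,0,0,0,0,0,0,-3,0,0,0,0,0,0,-3,0,0,0,0,0,0,-1.5,1,0,0,0,0,0,0,4,0]}}

```text
time_s: 8.2
eef_pos: [0.4622, -0.4143, 0.1401]
tool_rot: [0.665, 0.747, -0.001, 0.004]
force: [0.6, -1.3, 0.2]
gripper_width: 0.087
```

Emit:
{"method": "carry_out", "body": {"increments": [0,0,0,0,0,4,0,0,0,0,0,0,3,0,0,0,0,0,0,0,0,0,0,0,0,0,0,0,0,0,0,0,0,0,0]}}

```text
time_s: 8.7
eef_pos: [0.4634, -0.4128, 0.0681]
tool_rot: [0.664, 0.748, 0.0, 0.002]
force: [-0.1, -0.6, -0.1]
gripper_width: 0.0869
```

```bash
python3 - <<'E'
from h import *
s=robot.sense(); print(s['eef_pos'],s['tool_rot'],s['joint_pos'])
b=shot('side','s2');cv2.imwrite('pics/s2c.png',cv2.resize(b[230:390,200:400,::-1],None,fx=3.5,fy=3.5,interpolation=2))
E
```

```text
[ 0.46335836 -0.41276978  0.0681169 ] [6.64166598e-01 7.47582698e-01 9.76763450e-05 1.68235063e-03] [ 1.07685614  0.50599691 -0.54566806  1.62200044  0.28778211  1.09117392
  0.57181956]
```

View pics/s2c.png

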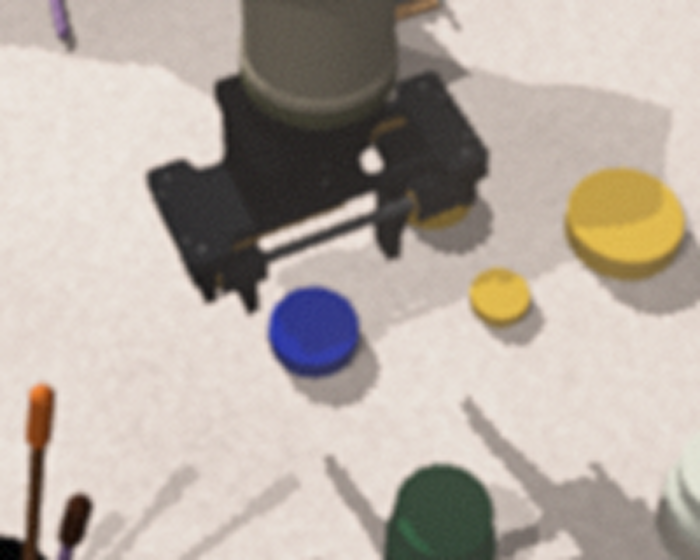

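The crop shows the blue cake at (314,330), under and between the fingertips at (250,300) and (390,250). The path is clear.

Emit:
{"method": "carry_out", "body": {"increments": [0,0,0,-0.3,-0.4,2,0,0,0,0,0,0,2,0,0,0,0,0,0,1.5,0,0,0,0,0,0,0.8,0,0,0,0,0,0,0,0]}}

```text
time_s: 9.25
eef_pos: [0.4582, -0.4156, 0.0021]
tool_rot: [0.664, 0.747, 0.0, -0.0]
force: [-0.1, -0.3, 0.6]
gripper_width: 0.0869
```

Emit:
{"method": "carry_out", "body": {"increments": [0,0,0,0,0,0,0.2,0,0,0,0,0,0,0.3,0,0,0,0,0,0,0.4,0,0,0,0,0,0,0.4,0,0,0,0,0,0,0.4]}}

```text
time_s: 9.75
eef_pos: [0.4585, -0.416, 0.003]
tool_rot: [0.664, 0.747, -0.0, 0.0]
force: [-0.3, 0.3, 2.0]
gripper_width: 0.059
```

Emit:
{"method": "carry_out", "body": {"increments": [0,0,0,0,0,0,0.4,0,0,0,0,0,0,0.4,0,0,0,0,0,0,0.4,0,0,0,0,0,0,0.4,0,0,0,0,0,0,0.4]}}

```text
time_s: 10.25
eef_pos: [0.4585, -0.4161, 0.003]
tool_rot: [0.664, 0.747, -0.0, 0.0]
force: [-0.4, 0.1, 5.9]
gripper_width: 0.0592
```

Emit:
{"method": "carry_out", "body": {"increments": [0,0,0,0,0,-1,0.4,0,0,0,0,0,-3,0.4,0,0,0,0,0,-3,0.4,0,0,0,0,0,-3,0.4,0,0,0,0,0,-2,0.4]}}

```text
time_s: 10.75
eef_pos: [0.4587, -0.4161, 0.1252]
tool_rot: [0.664, 0.747, -0.0, 0.001]
force: [0.5, -0.4, -1.0]
gripper_width: 0.0593
```

Emit:
{"method": "carry_out", "body": {"increments": [0,0,0,3,1.2,0,0.4,0,0,0,3,1.2,0,0.4,0,0,0,3,1.2,0,0.4,0,0,0,3,1.2,0,0.4,0,0,0,3,1.2,0,0.4]}}

```text
time_s: 11.25
eef_pos: [0.5003, -0.2585, 0.1229]
tool_rot: [0.664, 0.747, -0.0, -0.0]
force: [0.4, 0.4, -0.9]
gripper_width: 0.0594
```

Emit:
{"method": "carry_out", "body": {"increments": [0,0,0,3,1.2,0,0.4,0,0,0,3,1.2,0,0.4,0,0,0,3,1.2,0,0.4,0,0,0,3,1.2,0,0.4,0,0,0,3,1.2,0,0.4]}}

```text
time_s: 11.75
eef_pos: [0.5423, -0.1027, 0.1229]
tool_rot: [0.664, 0.747, -0.0, 0.0]
force: [1.4, -0.2, -0.7]
gripper_width: 0.0594
```

Emit:
{"method": "carry_out", "body": {"increments": [0,0,0,3,1.2,0,0.4,0,0,0,2,1,0,0.4,0,0,0,0,0,0,0.4,0,0,0,0,0,0,0.4,0,0,0,0,0,0,0.4]}}

```text
time_s: 12.25
eef_pos: [0.5579, -0.0529, 0.1225]
tool_rot: [0.665, 0.747, -0.0, 0.0]
force: [-0.6, -0.7, -1.5]
gripper_width: 0.0592
```

Emit:
{"method": "carry_out", "body": {"increments": [0,0,0,0.75,0.4,1,0.4,0,0,0,0.7,0.4,1,0.4,0,0,0,0,0,2,0.4,0,0,0,0,0,2,0.4,0,0,0,0,0,0,0.4]}}

```text
time_s: 12.75
eef_pos: [0.5624, -0.0358, 0.0592]
tool_rot: [0.664, 0.748, -0.001, -0.002]
force: [0.1, 0.2, -0.6]
gripper_width: 0.0596
```

Emit:
{"method": "carry_out", "body": {"increments": [0,0,0,0,0,0.5,0.4,0,0,0,0,0,0.4,0.4,0,0,0,0,0,0.4,0.4,0,0,0,0,0,0.2,0.4,0,0,0,0,0,0,0.4]}}

```text
time_s: 13.25
eef_pos: [0.5645, -0.0364, 0.0475]
tool_rot: [0.664, 0.747, -0.0, 0.0]
force: [-0.4, -0.2, 0.1]
gripper_width: 0.0596
```

Emit:
{"method": "carry_out", "body": {"increments": [0,0,0,-0.1,0,0.15,0.4,0,0,0,0,0,0.1,0.4,0,0,0,0,0,0.1,0.4,0,0,0,0,0,0,0.4,0,0,0,0,0,0,0.4]}}

```text
time_s: 13.75
eef_pos: [0.5646, -0.0373, 0.0441]
tool_rot: [0.664, 0.747, -0.0, 0.0]
force: [1.0, 0.2, -1.6]
gripper_width: 0.0589
```

Emit:
{"method": "carry_out", "body": {"increments": [0,0,0,0,0,0.06,0.4,0,0,0,0,0,0.05,0.4,0,0,0,0,0,0,0.4,0,0,0,0,0,0,0.4,0,0,0,0,0,0,0.4]}}

```text
time_s: 14.25
eef_pos: [0.5647, -0.0373, 0.043]
tool_rot: [0.664, 0.747, 0.0, 0.0]
force: [0.2, 0.1, -0.8]
gripper_width: 0.059
```

Emit:
{"method": "carry_out", "body": {"increments": [0,0,0,0,0,0.05,0.4,0,0,0,0,0,0,0.4,0,0,0,0,0,0,0.2,0,0,0,0,0,0,0,0,0,0,0,0,0,0]}}

```text
time_s: 14.75
eef_pos: [0.5646, -0.0373, 0.0424]
tool_rot: [0.664, 0.747, 0.0, 0.0]
force: [0.7, -0.1, -0.0]
gripper_width: 0.0759
```

Emit:
{"method": "carry_out", "body": {"increments": [0,0,0,0,0,0,0,0,0,0,0,0,-1,0,0,0,0,0,0,-3,0,0,0,0,0,0,-3,0,0,0,0,0,0,-2,0]}}

```text
time_s: 15.25
eef_pos: [0.5654, -0.037, 0.1353]
tool_rot: [0.664, 0.747, 0.001, 0.001]
force: [0.9, -0.6, 0.2]
gripper_width: 0.0867
```

Emit:
{"method": "carry_out", "body": {"increments": [0,0,0,-3,-0.3,0,0,0,0,0,-3,-0.3,0,0,0,0,0,-3,-0.3,0,0,0,0,0,-3,-0.3,0,0,0,0,0,-3,-0.3,0,0]}}

```text
time_s: 15.75
eef_pos: [0.5674, -0.1892, 0.1334]
tool_rot: [0.664, 0.747, 0.0, 0.0]
force: [0.1, 1.0, -0.0]
gripper_width: 0.0869
```

Emit:
{"method": "carry_out", "body": {"increments": [0,0,0,-3,-0.3,0,0,0,0,0,-3,-0.3,0,0,0,0,0,-3,-0.3,0,0,0,0,0,-3,-0.2,0,0,0,0,0,-2,0,0,0]}}

```text
time_s: 16.25
eef_pos: [0.5722, -0.3312, 0.1331]
tool_rot: [0.665, 0.747, -0.0, 0.0]
force: [-0.4, -0.8, -0.0]
gripper_width: 0.087
```

Emit:
{"method": "carry_out", "body": {"increments": [0,0,0,0,0,3,0,0,0,0,0,0,3,0,0,0,0,0,0,2,0,0,0,0,0,0,0,0,0,0,0,0,0,0,0]}}

```text
time_s: 16.75
eef_pos: [0.5732, -0.3284, 0.0536]
tool_rot: [0.664, 0.747, 0.0, 0.0]
force: [-0.1, -0.2, 0.7]
gripper_width: 0.0869
```

```bash
python3 - <<'E'
from h import *
s=robot.sense(); print(s['eef_pos'],s['tool_rot'])
t=shot('top','t3')
for q in blobs(t,(110,120,50),(130,255,255),'top',.058,(225,185,275,235)):print('blue',q[0],q[1])
print('plate',rim(t,'top',(250.6,209.8),18.5,27,.022,-1,.058))
b=shot('side','s3')
cv2.imwrite('pics/c3.png',np.hstack([cv2.resize(t[170:255,205:305,::-1],(400,340),interpolation=2),cv2.resize(b[160:330,230:430,::-1],(400,340),interpolation=2)]))
E
```

```text
[ 0.57321866 -0.3283734   0.05355951] [6.64372147e-01 7.47401850e-01 2.26504366e-04 2.70632427e-04]
blue [ 0.5635 -0.0374  0.0564  0.059 ] [249.1 207.5]
plate (array([ 0.5641, -0.0379,  0.0574]), 60, np.float64(0.0007))
```

View pics/c3.png

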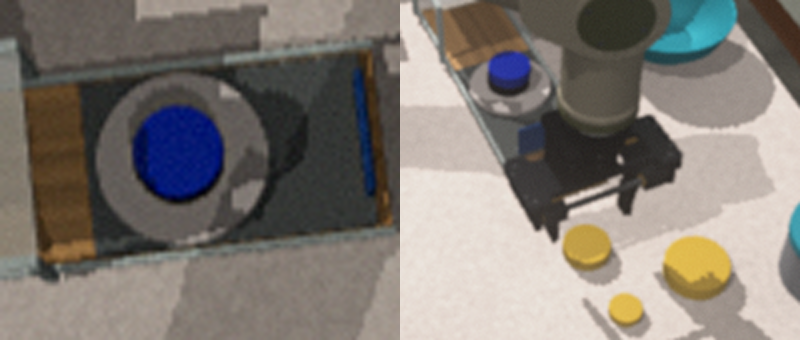

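The left panel shows blue centred on black and on the plate, about 1 mm off. The right panel shows the fingers just behind the medium yellow cake, with the two decoys clear of them.

Emit:
{"method": "carry_out", "body": {"increments": [0,0,0,-0.25,0,2,0,0,0,0,0,0,1.5,0,0,0,0,0,0,1,0,0,0,0,0,0,0.5,0,0,0,0,0,0,0,0]}}

```text
time_s: 17.35
eef_pos: [0.5729, -0.3305, 0.002]
tool_rot: [0.664, 0.747, -0.0, -0.0]
force: [-0.1, -0.8, 0.7]
gripper_width: 0.0873
```

Emit:
{"method": "carry_out", "body": {"increments": [0,0,0,0,0,0,0.2,0,0,0,0,0,0,0.3,0,0,0,0,0,0,0.4,0,0,0,0,0,0,0.4,0,0,0,0,0,0,0.4]}}

```text
time_s: 17.85
eef_pos: [0.5732, -0.331, 0.0028]
tool_rot: [0.664, 0.747, -0.0, 0.0]
force: [0.1, -0.0, 2.3]
gripper_width: 0.0591
```

Emit:
{"method": "carry_out", "body": {"increments": [0,0,0,0,0,0,0.4,0,0,0,0,0,0,0.4,0,0,0,0,0,0,0.4,0,0,0,0,0,0,0.4,0,0,0,0,0,0,0.4]}}

```text
time_s: 18.35
eef_pos: [0.5732, -0.3309, 0.0028]
tool_rot: [0.664, 0.747, -0.0, 0.0]
force: [-0.3, -0.1, 4.9]
gripper_width: 0.0589
```

Emit:
{"method": "carry_out", "body": {"increments": [0,0,0,0,0,-1,0.4,0,0,0,0,0,-3,0.4,0,0,0,0,0,-3,0.4,0,0,0,0,0,-3,0.4,0,0,0,0,0,-2.5,0.4]}}

```text
time_s: 18.85
eef_pos: [0.5732, -0.3307, 0.1295]
tool_rot: [0.664, 0.747, 0.0, 0.0]
force: [0.2, -0.2, -0.5]
gripper_width: 0.0596
```

Emit:
{"method": "carry_out", "body": {"increments": [0,0,0,3,0.3,0,0.4,0,0,0,3,0.3,0,0.4,0,0,0,3,0.3,0,0.4,0,0,0,3,0.3,0,0.4,0,0,0,3,0.3,0,0.4]}}

```text
time_s: 19.35
eef_pos: [0.5701, -0.1788, 0.1277]
tool_rot: [0.664, 0.747, -0.0, -0.0]
force: [0.6, 0.2, -0.5]
gripper_width: 0.0591
```

Emit:
{"method": "carry_out", "body": {"increments": [0,0,0,3,0.3,0,0.4,0,0,0,3,0.3,0,0.4,0,0,0,3,0.3,0,0.4,0,0,0,3,0.2,0,0.4,0,0,0,2,0,0,0.4]}}

```text
time_s: 19.85
eef_pos: [0.5646, -0.037, 0.1278]
tool_rot: [0.663, 0.748, 0.0, -0.0]
force: [0.5, -0.6, -1.9]
gripper_width: 0.0591
```

Emit:
{"method": "carry_out", "body": {"increments": [0,0,0,0,0,1,0.4,0,0,0,0,0,1.5,0.4,0,0,0,0,0,1,0.4,0,0,0,0,0,0.5,0.4,0,0,0,0,0,0,0.4]}}

```text
time_s: 20.35
eef_pos: [0.5643, -0.0406, 0.0863]
tool_rot: [0.665, 0.747, -0.001, -0.001]
force: [-0.1, 0.1, -0.9]
gripper_width: 0.0591
```

Emit:
{"method": "carry_out", "body": {"increments": [0,0,0,0.3,0.0,0.8,0.4,0,0,0,0,0,0.7,0.4,0,0,0,0,0,0.4,0.4,0,0,0,0,0,0.3,0.4,0,0,0,0,0,0,0.4]}}

```text
time_s: 20.85
eef_pos: [0.5644, -0.0368, 0.065]
tool_rot: [0.664, 0.747, -0.0, -0.0]
force: [-0.1, -0.0, -0.8]
gripper_width: 0.0594
```

Emit:
{"method": "carry_out", "body": {"increments": [0,0,0,0,0,0,0.4,0,0,0,0,0,0,0.4,0,0,0,0,0,0,0.4,0,0,0,0,0,0,0.4,0,0,0,0,0,0,0.4]}}

```text
time_s: 21.35
eef_pos: [0.5646, -0.0368, 0.0655]
tool_rot: [0.664, 0.747, 0.0, 0.0]
force: [-0.5, 0.2, -0.8]
gripper_width: 0.0593
```

Lower about 5 mm to reach z = 0.0605.

Emit:
{"method": "carry_out", "body": {"increments": [0,0,0,-0.05,0,0.15,0.4,0,0,0,0,0,0.15,0.4,0,0,0,0,0,0.1,0.4,0,0,0,0,0,0.1,0.4,0,0,0,0,0,0,0.4]}}

```text
time_s: 21.85
eef_pos: [0.5646, -0.0373, 0.0607]
tool_rot: [0.664, 0.747, -0.0, 0.0]
force: [-2.4, 0.5, 3.5]
gripper_width: 0.0593
```

Emit:
{"method": "carry_out", "body": {"increments": [0,0,0,0,0,0,0.4,0,0,0,0,0,0,0.4,0,0,0,0,0,0,0.4,0,0,0,0,0,0,0.4,0,0,0,0,0,0,0.4]}}

```text
time_s: 22.35
eef_pos: [0.5646, -0.0373, 0.0606]
tool_rot: [0.664, 0.747, -0.0, 0.0]
force: [-3.3, -0.2, 6.3]
gripper_width: 0.0595
```

Emit:
{"method": "carry_out", "body": {"increments": [0,0,0,0,0,0,0.2,0,0,0,0,0,0,0,0,0,0,0,0,0,0,0,0,0,0,0,0,0,0,0,0,0,0,0,0]}}

```text
time_s: 22.85
eef_pos: [0.5647, -0.0373, 0.0604]
tool_rot: [0.664, 0.747, 0.0, 0.0]
force: [0.3, -0.5, 0.1]
gripper_width: 0.0854
```

Emit:
{"method": "carry_out", "body": {"increments": [0,0,0,0,0,-1,0,0,0,0,0,0,-2,0,0,0,0,0,0,-3,0,0,0,0,0,0,-2,0,0,0,0,0,0,-1,0]}}

```text
time_s: 23.35
eef_pos: [0.5656, -0.0371, 0.1531]
tool_rot: [0.664, 0.747, 0.001, 0.001]
force: [0.9, -0.2, -0.4]
gripper_width: 0.0869
```

Emit:
{"method": "carry_out", "body": {"increments": [0,0,0,-4,0,0,0.5,0,0,0,-4,0,0,1,0,0,0,-4,0,0,1,0,0,0,-4,0,0,1,0,0,0,-2,0,0,1]}}

```text
time_s: 23.85
eef_pos: [0.585, -0.2205, 0.1499]
tool_rot: [0.666, 0.746, -0.001, 0.0]
force: [-0.3, 0.5, 0.5]
gripper_width: 0.0552
```

Emit:
{"method": "carry_out", "body": {"increments": [0,0,0,0,0,3,1,0,0,0,0,0,3,1,0,0,0,0,0,3,1,0,0,0,0,0,1,1,0,0,0,0,0,0,1]}}

```text
time_s: 24.35
eef_pos: [0.5849, -0.2152, 0.0493]
tool_rot: [0.664, 0.748, -0.0, -0.001]
force: [0.3, 0.1, 0.4]
gripper_width: 0.0149
```

```bash
python3 - <<'E'
from h import *
s=robot.sense(); print(s['eef_pos'],s['tool_rot'])
t=shot('top','t4')
for q in blobs(t,(18,120,90),(32,255,255),'top',.076,(225,185,275,235)):print('yel',q[0],q[1])
b=shot('side','s4')
cv2.imwrite('pics/c4.png',np.hstack([cv2.resize(t[170:255,205:305,::-1],(400,340),interpolation=2),cv2.resize(b[140:310,200:400,::-1],(400,340),interpolation=2)]))
E
```

```text
[ 0.58492699 -0.2151566   0.04927199] [ 6.64105413e-01  7.47637648e-01 -2.87922488e-04 -1.36587620e-03]
yel [ 0.5639 -0.0362  0.0573  0.0587] [248.1 206.1]
```

View pics/c4.png

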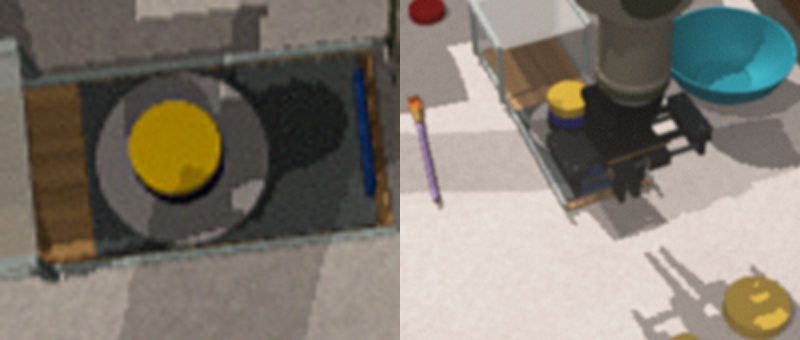

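The left panel shows yellow centred on the stack and the plate. The right panel shows the closed fingers in front of the tab. Next I lower and push.

Emit:
{"method": "carry_out", "body": {"increments": [0,0,0,0.5,0,0.7,1,0,0,0,1,0,0.6,1,0,0,0,1,0,0,1,0,0,0,0.6,0,0,1,0,0,0,0.3,0,0,1]}}

```text
time_s: 24.95
eef_pos: [0.5819, -0.1809, 0.0378]
tool_rot: [0.664, 0.748, 0.0, 0.0]
force: [0.3, -0.8, 0.3]
gripper_width: 0.0005
```

Emit:
{"method": "carry_out", "body": {"increments": [0,0,0,0.3,0,0,1,0,0,0,0.3,0,0,1,0,0,0,0.3,0,0,1,0,0,0,0.3,0,0,1,0,0,0,0.3,0,0,1]}}

```text
time_s: 25.45
eef_pos: [0.5802, -0.1677, 0.0376]
tool_rot: [0.665, 0.747, -0.0, 0.0]
force: [0.5, -1.4, 0.8]
gripper_width: 0.0007
```

Emit:
{"method": "carry_out", "body": {"increments": [0,0,0,0.4,0,0,1,0,0,0,0.4,0,0,1,0,0,0,0.4,0,0,1,0,0,0,0.4,0,0,1,0,0,0,0.4,0,0,1]}}

```text
time_s: 25.95
eef_pos: [0.5777, -0.1471, 0.0375]
tool_rot: [0.664, 0.747, 0.0, 0.0]
force: [1.8, -1.1, 0.4]
gripper_width: 0.0008
```

Emit:
{"method": "carry_out", "body": {"increments": [0,0,0,0.5,0,0,1,0,0,0,0.6,0,0,1,0,0,0,0.6,0,0,1,0,0,0,0.6,0,0,1,0,0,0,0.6,0,0,1]}}

```text
time_s: 26.45
eef_pos: [0.5742, -0.1181, 0.0375]
tool_rot: [0.664, 0.747, -0.0, 0.0]
force: [1.8, -2.0, 0.1]
gripper_width: 0.0007
```

Emit:
{"method": "carry_out", "body": {"increments": [0,0,0,0.6,0,0,1,0,0,0,0.6,0,0,1,0,0,0,0.6,0,0,1,0,0,0,0.6,0,0,1,0,0,0,0.6,0,0,1]}}

```text
time_s: 26.95
eef_pos: [0.5707, -0.0885, 0.0375]
tool_rot: [0.664, 0.747, -0.0, 0.0]
force: [1.5, -2.5, -0.2]
gripper_width: 0.0005
```

Emit:
{"method": "carry_out", "body": {"increments": [0,0,0,0.6,0,0,1,0,0,0,0.6,0,0,1,0,0,0,0.6,0,0,1,0,0,0,0.6,0,0,1,0,0,0,0.5,0,0,1]}}

```text
time_s: 27.45
eef_pos: [0.5672, -0.0595, 0.0374]
tool_rot: [0.664, 0.747, -0.0, -0.0]
force: [0.2, -1.0, -0.4]
gripper_width: 0.0005
```

Emit:
{"method": "carry_out", "body": {"increments": [0,0,0,0.5,0,0,1,0,0,0,0.4,0,0,1,0,0,0,0.3,0,0,1,0,0,0,0.2,0,0,1,0,0,0,0.2,0,0,1]}}

```text
time_s: 27.95
eef_pos: [0.5655, -0.0443, 0.0374]
tool_rot: [0.664, 0.747, -0.0, 0.0]
force: [1.8, -1.7, 0.2]
gripper_width: 0.0008
```

Emit:
{"method": "carry_out", "body": {"increments": [0,0,0,0.2,0,0,1,0,0,0,0.2,0,0,1,0,0,0,0.1,0,0,1,0,0,0,0.1,0,0,1,0,0,0,0,0,0,1]}}

```text
time_s: 28.45
eef_pos: [0.5646, -0.0381, 0.0374]
tool_rot: [0.664, 0.747, -0.0, -0.0]
force: [0.1, -1.4, 0.8]
gripper_width: 0.0004
```

Remaining about 19 mm.

Emit:
{"method": "carry_out", "body": {"increments": [0,0,0,0.2,0,0,1,0,0,0,0.3,0,0,1,0,0,0,0.3,0,0,1,0,0,0,0.3,0,0,1,0,0,0,0.2,0,0,1]}}

```text
time_s: 28.95
eef_pos: [0.5633, -0.0256, 0.0375]
tool_rot: [0.664, 0.747, -0.0, 0.0]
force: [2.1, -7.1, -0.2]
gripper_width: 0.0007
```

Emit:
{"method": "carry_out", "body": {"increments": [0,0,0,0.1,0,0,1,0,0,0,0.1,0,0,1,0,0,0,0.1,0,0,1,0,0,0,0.1,0,0,1,0,0,0,0,0,0,1]}}

```text
time_s: 29.45
eef_pos: [0.5632, -0.0255, 0.0375]
tool_rot: [0.666, 0.746, -0.002, 0.002]
force: [3.2, -14.0, 0.3]
gripper_width: 0.0004
```

Emit:
{"method": "carry_out", "body": {"increments": [0,0,0,0.1,0,0,1,0,0,0,0.1,0,0,1,0,0,0,0,0,0,1,0,0,0,0,0,0,1,0,0,0,0,0,0,1]}}

```text
time_s: 29.95
eef_pos: [0.5632, -0.0255, 0.0376]
tool_rot: [0.666, 0.746, -0.002, 0.003]
force: [4.0, -17.2, -1.3]
gripper_width: 0.0006
```

The force rose to 17 N with no further motion, so the tray is at the end stop. I back off and check.

Emit:
{"method": "carry_out", "body": {"increments": [0,0,0,-0.4,0,0,1,0,0,0,-0.4,0,0,1,0,0,0,-1,0,0,1,0,0,0,-3,0,0,1,0,0,0,-3,0,0,1]}}

```text
time_s: 30.45
eef_pos: [0.5717, -0.097, 0.0375]
tool_rot: [0.664, 0.748, 0.0, -0.0]
force: [1.2, -1.0, 0.3]
gripper_width: 0.0007
```

Emit:
{"method": "carry_out", "body": {"increments": [0,0,0,-3,0,-2,1,0,0,0,-3,0,-3,1,0,0,0,-3,-3,-3,1,0,0,0,-3,-3,0,1,0,0,0,0,0,0,1]}}

```text
time_s: 30.95
eef_pos: [0.5239, -0.2282, 0.1166]
tool_rot: [0.667, 0.745, -0.002, 0.0]
force: [1.0, -0.5, -0.1]
gripper_width: 0.0004
```

```bash
python3 - <<'E'
from h import *
t=shot('top','t5'); b=shot('side','s5')
ck=np.array([.5641,-.0378])+.15*np.array([-.1167,.9932]); print('plate home expected',ck)
for q in blobs(t,(18,80,60),(32,255,255),'top',.076,(165,180,225,245)):print('yel',q[0],q[1])
for q in blobs(t,(100,80,25),(130,255,255),'top',.06,(215,180,310,225),8):print('tab',q[0],q[1],'expected',np.array([.5735,-.1579])+.15*np.array([-.1167,.9932]))
for q in blobs(t,(0,170,60),(6,255,255),'top',.018,(100,250,150,280)):print('red',q[0])
for q in blobs(t,(60,100,20),(85,255,120),'top',.075,(430,200,490,260)):print('jar',q[0])
cv2.imwrite('pics/c5.png',np.hstack([cv2.resize(t[170:255,150:250,::-1],(400,340),interpolation=2),cv2.resize(b[110:246,210:370,::-1],(400,340),interpolation=2)]))
E
```

```text
plate home expected [0.546595 0.11118 ]
tab [ 0.5595 -0.0111  0.0076  0.0977] [238.9 209. ] expected [ 0.555995 -0.00892 ]
red [0.4229 0.3016 0.0537 0.0559]
jar [ 0.4788 -0.5709  0.0567  0.0806]
```

View pics/c5.png

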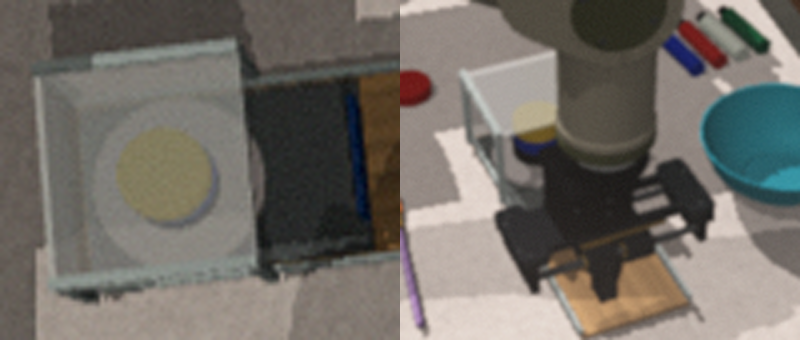

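The left panel shows the stack under the hood: yellow at (165,174), the plate about (178,185), and the tab at (357,155). Parallax explains most of that offset. I'll quantify it.

```bash
python3 - <<'E'
from h import *
t=cv2.imread('pics/t5.png')[:,:,::-1].copy(); t4=cv2.imread('pics/t4.png')[:,:,::-1].copy()
print('plate',rim(t,'top',(194,216),18.5,26,.022,-1,.058))
print('yellow',rim(t,'top',(190.8,213.2),8,15,.076,-1,.030))
hsv=cv2.cvtColor(t,cv2.COLOR_RGB2HSV);m=cv2.inRange(hsv,np.array((15,50,90)),np.array((35,255,255)));k=np.zeros_like(m);k[190:240,170:215]=1
c=max(cv2.findContours(m*k,0,1)[0],key=cv2.contourArea);P=np.array([onplane('top',p[0],.076)[:2] for p in c],np.float32);print('yellow mask',cv2.fitEllipse(P))
for im,x0 in((t4,285),(t,228)):  # sub-pixel tab column from blueness
    for r in (198,203,208) :
        w=im[r-1+ (6 if x0==228 else 0):r+2+(6 if x0==228 else 0),x0:x0+20].astype(float).mean(0);w=np.clip(w[:,2]-w[:,0]-8,0,None);x=(w*np.arange(20)).sum()/w.sum()+x0
        rr=r+(6 if x0==228 else 0);print(onplane('top',(x,rr),.06)[:2],end=' ')
    print()
E
```

```text
plate (array([0.5478, 0.1119, 0.0582]), 55, np.float64(0.0029))
yellow (array([0.5419, 0.1064, 0.0237]), 21, np.float64(0.00058))
yellow mask ((0.54825758934021, 0.11167497932910919), (0.05617485195398331, 0.05897107720375061), 151.02450561523438)
[ 0.58605014 -0.15697249] [ 0.57288327 -0.15793856] [ 0.55975132 -0.15944654] 
[ 0.57234587 -0.00923845] [ 0.55919046 -0.01097284] [ 0.54608558 -0.01212644]
```

Emit:
{"method": "carry_out", "body": {"increments": [0,0,0,-1,0,-1,1,0,0,0,0,0,0,1,0,0,0,0,0,0,1]}}

```text
time_s: 31.35
eef_pos: [0.529, -0.2312, 0.1265]
tool_rot: [0.664, 0.748, 0.0, 0.0]
force: [0.4, -0.3, -0.4]
gripper_width: 0.0007
```

```bash
python3 -c "
from bench import robot
print(robot.job_done())"
```

```text
the job is handed in; nothing more can be done
None
```

I handed the job in at about 31 s, and no verdict was reported. I slid the black cake to the middle of the plate in a light grip without lifting it. I then laid the blue cake and the 60 mm yellow cake on it, and pushed the tray home by its tab until it stopped (about 17 N), then backed off.

**Cakes on the stack:**
- Black was about 2 mm from the plate's centre after sliding.
- Blue was about 1 mm off when laid.
- Yellow was within about 1 mm of the plate's centre under the hood.

**Tray and surroundings:**
- The red cake and green jar were unmoved, and the gripper was clear of everything.
- The tray-travel estimates disagree slightly: 147.6 mm from the tab, 149 mm from the yellow cake and 151 mm from the plate rim. All are above the 144 mm limit.
- One automatic rim fit of yellow through the hood gave a wrong radius. I discarded it for the colour-mask fit.

The black cake is hidden under the stack and I could not measure it again after the push.

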